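Nest the two keyed blocks in the block heater

ROBOT

A 6-joint arm with a two-finger parallel gripper is mounted at the origin on a cart in front of the work surface, level with it; the furniture and walls round the work are solid. World frame = base frame: x ahead of the robot, y to its left, z up, the work surface at z = 0. Lengths are in mm, angles in rad, forces in N, time in s.
With the tool pointing down it reaches from about 350 to 775 mm from the base axis. Payload 7.3 kg.
Tool frame: the origin (TCP) lies at the very end of the fingers, on their centre line; the grasp point (between the pads) lies bot.grip_point_offset behind it (bot.grip_point_offset is the distance from the TCP to the grasp point, in mm); z points along the fingers, y is the line along which they close (so a half turn about z gives the same grasp; the last joint's range is limited). The gripper opens to 92 mm and grips with 3 to 60 N. Pads are 19 mm wide; open, the fingers measure 130 mm over their backs; the gripper's body (75 mm by 190 mm) begins 47 mm behind the grasp point.
Start: joints at [1.063, 0.342, 1.524, -0, 1.275, -0.146], TCP at [185.815, 491.037, 226.741] pointing down, gripper open.
Joint ranges: [-2.53, 2.53], [-0.77, 2.02], [0.04, 2.7], [-1, 4.14], [0.28, 2.66], [-3.11, 3.11]. Speed limits (rad/s): [2.57, 2.57, 3.14, 3.14, 3.14, 3.14].

INTERFACE

Orientations are given as [roll, pitch, yaw] about the fixed x, y, z axes, in that order (R = Rz(yaw) Ry(pitch) Rx(roll)).
In Python, from plant import bot gives the robot as it stands. The module is installed in compiled form; this text tells all that it offers.
- The arm moves only by the tool carry_out, never from a script. Its argument "plan" is a list of rows, each an object of numbers: "tx", "ty", "tz": the shift along the world's x, y, z in mm; "rx", "ry", "rz": the turn, a rotation vector about the world's x, y, z in rad. A call has 1 to 12 rows; each row shifts and turns the commanded pose from where the row before left it; what a row does not reach is not made up. A row lasts 1/10 s, in which the tool goes at most 50 mm and 8.59 degrees, less where a joint would pass 70% of its speed; a pose out of reach is approached as far as the arm can. A call with a gripper value outside its range is refused whole. "gripper" is the closure, from 0 (fully open) to 1 (shut), set as the call begins (left out, the last holds). The fingers move at their own pace and stop on an object; the grip force is fixed at half the most. Time passes only in rows, so rows that do not move let the fingers close. It gives the time, the measured TCP pose, the force, the opening and the grip force at its end, in the units of the state.
- bot.get_obs(): the state, without advancing time (a new reading comes with each control period).
- bot.capture(name): name is "side" or "top"; returns the picture (400x640x3 uint8, red, green, blue); there is no depth.
- bot.camera_model(name): a dict with "camera_matrix" (3x3 intrinsics, pixels), "R" (3x3) and "t" (3): a world point X has camera coordinates R X + t. Camera axes: x right, y down, z forward; pixel columns grow to the right and rows downward; lengths in mm; the calibration is good to about 2 mm. A picture is of the moment at which its call begins. camera_model takes no time and is no camera call.
- bot.close_job(): hands the job in; it is judged then, once.
The state is a dict: "time": time; "joint_positions": joint angles; "dq": joint speeds; "tau": joint torques, N m; "tool_pos": TCP position; "tcp_rot": TCP orientation; "contact_force": force on the tool from outside, world axes, zero at the start; "moment": the same for the moment, N m; "grip_width": finger opening in mm; "finger_force": force on a finger pad.
Only numpy, scipy, OpenCV 4.12 (cv2) and the standard library are available. Lean on these libraries where they do the work, as an engineer would, in place of code of your own. Each camera call takes 0.05 s, during which the arm holds its last target. There are 200 camera calls.

TASK

Load the block heater on the bench: slide the orange L-shaped block, which lies on the heater's deck, under the hold-down rail into the left rear corner of the well, then take the blue block from the bench, lay it on the deck and slide it in beside the orange one so that the two interlock and both are fully home against the back wall, flat and left alone. Leave the green block, which is a spare for another heater, where it lies, and do not knock over or shift the vials, the bottle or the timer.

Things in the scene. Friction and masses are not known exactly. Their poses are not given: they have to be found in the camera images.
- heater: fixed low white heater, 214 x 160 mm, flat aluminium deck 24 mm above the bench. Origin on the bench under the middle of the well's mouth; x points from the open front apron (x -93 to 0, no side walls) into the well (away from the robot), y left. A white control strip behind the well (x 93 to 119) stands 66 mm above the bench
- well_mouth (a point): middle of the well's mouth on the deck, axes as the heater's. Well: x 0 to 80 (back wall), y -60 to 60; dark side walls 10 mm thick, all walls rise 26 mm above the deck. Just before the mouth, over x -15 to 0, the side walls flare outward as a lead-in. With both blocks home their front faces are level with the mouth (x = 0)
- rail (a point): middle of the underside of the flat steel hold-down rail that crosses the well, 27 mm above the deck (blocks are 22 mm high, so they can only slide in under it); it covers well x 68 to 92 and is 5 mm thick; x 0 to 68 is open above
- orange_seat (a point): point on the deck where the orange block's origin lies when home (heater frame 40, 19, 24 mm), axes as the heater's
- blue_seat (a point): point on the deck where the blue block's origin lies when home (heater frame 40, -27, 24 mm), axes as the heater's. With both blocks home there are 3 mm of play in all across the well
- orange_block: loose orange metal L, 80 x 79 x 22 mm (x, y, z), 0.3 kg, corners rounded 5 mm; origin under the middle of that rectangle. Leg: x -40 to 40, y -14.5 to 39.5; foot: x 8 to 40, y -39.5 to -14.5; notch in front of the foot open. Starts on the apron, within 0.2 rad of the heater's axes, 7 to 19 mm right of and 62 to 84 mm short of its seat; the foot end goes in first
- blue_block: loose blue metal block, 80 x 63 x 22 mm (x, y, z), 0.25 kg, corners rounded 5 mm; origin under the middle of that rectangle. Prong: x -40 to 40, y -31.5 to 6.5, its +x tip goes in first, right of the orange foot; shoulder: x -40 to 6, y 6.5 to 31.5, fits the orange notch. Mass centre x -5, y -4. Starts flat on the bench left or right of the heater, within 0.6 rad of the world axes
- green_block: loose green block, the mirror image of the blue one (shoulder on -y), same size, origin and mass, flat on the bench on the other side of the heater; a spare that does not fit here, leave alone
- vial_tall: small white-capped plastic bottle 37 mm across, 85 mm high, standing at the left rear; origin under its middle; leave alone
- vial_short: small white-capped plastic bottle 36 mm across, 75 mm high, standing at the right rear; origin under its middle; leave alone
- timer: white twist timer 68 mm across, 47 mm high, standing farther left; origin under its middle; leave alone
- reagent_bottle: clear bottle with a blue cap, 56 mm across, 134 mm high, standing farther right; origin under its middle; leave alone
Not all that is in view belongs to the job. Of the things that look like the orange_block, the larger one is meant. There is more than one size of the blue_block; the job needs the larger.

How it is judged:
By the outcome, as a careful person would: the job done as asked, in the order asked, and still so for the second after the job is handed in, with the robot touching nothing.
It also fails if it takes over 72 s, if anything falls off the work surface, if the arm or the gripper's body presses on something with over 40 N, if the wrist force passes 120 N, or if a joint passes its speed limit or range.

## Working session

There is one attempt and no reset: what is moved stays moved. The work goes in short steps, Python scripts to look and compute and a tool call to move; the robot and the scene stay as the last step left them, time stands still between calls to the robot, and variables do not carry over. Pictures are saved under pics/ and viewed, at most 10 in all, crops included, and the job is handed in when it is done.

Besides the shell and the picture viewer there is one more tool, called after "Request:" by a JSON object that holds its "name" and its "arguments", one argument or row to a line. carry_out: Moves the arm, as the interface text tells. Its arguments: {"type":"object","properties":{"plan":{"type":"array"},"gripper":{"type":"number"}},"required":["plan"]}

```bash
mkdir -p pics
python3 - <<'E'
from plant import bot
import cv2,numpy as np
print(bot.get_obs(), bot.grip_point_offset)
for n in("side","top"):
    im=bot.capture(n); cv2.imwrite(f"pics/{n}0.png",im[:,:,::-1]); m=bot.camera_model(n); print(n,m, -m["R"].T@m["t"])
E
```

```text
{'time': 0.0, 'joint_positions': array([ 1.06302761e+00,  3.42735368e-01,  1.52505409e+00, -1.20608204e-05,
        1.27536992e+00, -1.45990033e-01]), 'dq': array([ 0.00010518, -0.00234987, -0.00073752,  0.00076029,  0.00218555,
        0.00186822]), 'tau': array([ 1.17484367e-03, -4.31249464e+01, -2.44212914e+01,  7.18196877e-02,
        5.59981016e-02, -1.49091438e-04]), 'tool_pos': array([185.59074587, 490.65674593, 226.02545362]), 'tcp_rot': array([-3.14004092e+00, -2.16504436e-04,  2.77981732e+00]), 'contact_force': array([-0.03416228,  0.2909539 ,  1.25717935]), 'moment': array([ 0.03659269, -0.00548028, -0.00479671]), 'finger_force': 0.0, 'grip_width': 91.73780644072939} 18.8
side {'camera_matrix': array([[408.00377867,   0.        , 315.26505383],
       [  0.        , 408.00377867, 195.9229636 ],
       [  0.        ,   0.        ,   1.        ]]), 'R': array([[-0.99963384, -0.02604573,  0.00733506],
       [-0.02153297,  0.60154568, -0.79854814],
       [ 0.0163864 , -0.79841369, -0.60188626]]), 't': array([ 578.20341416,   60.49304877, 1277.09938802])} [558.36723731 998.32403164 812.73402791]
top {'camera_matrix': array([[405.72424047,   0.        , 321.31629481],
       [  0.        , 405.72424047, 200.09736924],
       [  0.        ,   0.        ,   1.        ]]), 'R': array([[-0.0267545 , -0.9993022 , -0.02606376],
       [-0.98589555,  0.03068668, -0.16452446],
       [ 0.16520947,  0.02129438, -0.98602859]]), 't': array([  52.14896684,  576.65004654, 1287.12591955])} [ 357.26654698    7.00855601 1365.37519322]
```

View pics/top0.png

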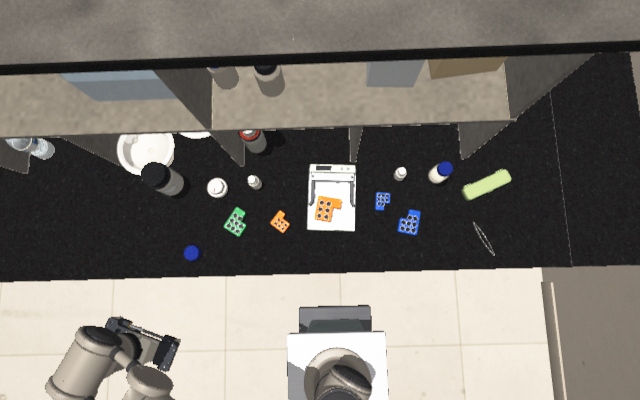

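View pics/side0.png

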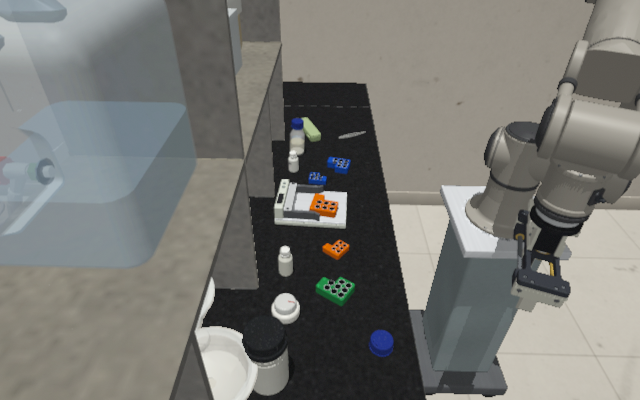

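Top view: the larger orange L is on the heater at (327,208) and a smaller one is on the bench at (281,222). The larger blue block is at (410,222), a smaller one at (383,200), and the green block at (235,222). The job needs orange (327,208) and blue (410,222). I'll confirm both in a crop and measure them.

```bash
cat > h.py <<'E'
from plant import bot
import cv2,numpy as np
def ray(n,px):
    m=bot.camera_model(n); d=m["R"].T@np.linalg.inv(m["camera_matrix"])@np.array([px[0],px[1],1.]); return -m["R"].T@m["t"],d
def on(n,px,z):
    c,d=ray(n,px); return c+d*(z-c[2])/d[2]
def tri(p,q):
    a,d=ray("top",p); b,e=ray("side",q); s=np.linalg.lstsq(np.stack([d,-e],1),b-a,rcond=None)[0]
    u,v=a+s[0]*d,b+s[1]*e; return (u+v)/2,np.linalg.norm(u-v)
H={"orange":(3,22),"blue":(100,130),"green":(50,85)}
def mask(im,c):
    h=cv2.cvtColor(im,cv2.COLOR_RGB2HSV); return cv2.inRange(h,(H[c][0],110,50),(H[c][1],255,255))
def blobs(im,c,amin=60):
    cs=cv2.findContours(mask(im,c),cv2.RETR_EXTERNAL,cv2.CHAIN_APPROX_NONE)[0]
    return [k for k in cs if cv2.contourArea(k)>amin]
E
python3 - <<'E'
from h import *
t,s=bot.capture("top"),bot.capture("side")
for c in H:
    for n,im in(("top",t),("side",s)):
        for k in blobs(im,c):
            M=cv2.moments(k); p=(M["m10"]/M["m00"],M["m01"]/M["m00"])
            print(c,n,np.round(p,1),M["m00"],np.round(on(n,p,22)),np.round(cv2.minAreaRect(np.float32([on(n,q[0],22 if not(c=="orange" and 300<p[0]<345) else 46)[:2] for q in k])),1) if 0 else cv2.boundingRect(k))
a=cv2.resize(t[155:245,225:430],None,fx=3.9,fy=3.9,interpolation=cv2.INTER_CUBIC)
b=cv2.resize(s[140:235,270:365],None,fx=2.5,fy=2.5,interpolation=cv2.INTER_CUBIC)
o=np.zeros((a.shape[0]+b.shape[0],800,3),np.uint8);o[:a.shape[0],:a.shape[1]]=a;o[a.shape[0]:,:b.shape[1]]=b
cv2.imwrite("pics/crop1.png",o[:,:,::-1])
E
```

```text
orange top [279.6 221.7] 249.0 [514. 177.  22.] (270, 210, 20, 23)
orange top [325.9 207.5] 415.0 [557.  21.  22.] (315, 196, 27, 26)
orange side [335.8 248.9] 347.5 [517. 189.  22.] (322, 239, 28, 21)
orange side [323.3 205.9] 393.0 [553.  -0.  22.] (310, 193, 28, 25)
blue top [191.8 252.6] 215.5 [419. 470.  22.] (183, 245, 19, 16)
blue top [409.7 221.1] 188.0 [ 503. -254.   22.] (397, 209, 24, 27)
blue top [381.6 199.5] 197.0 [ 578. -166.   22.] (374, 191, 17, 20)
blue top [445.3 167.6] 168.0 [ 680. -386.   22.] (438, 160, 16, 16)
blue side [381.  342.9] 526.0 [423. 477.  22.] (368, 329, 26, 28)
blue side [316.3 178.4] 174.5 [ 579. -150.   22.] (308, 171, 19, 14)
blue side [338.7 164.3] 297.0 [ 501. -242.   22.] (327, 156, 24, 19)
blue side [296.6 123.2] 107.0 [ 672. -556.   22.] (291, 118, 12, 12)
green top [238.1 218.8] 108.0 [527. 316.  22.] (223, 207, 24, 30)
green side [332.6 291.5] 372.0 [527. 338.  22.] (315, 276, 40, 31)
```

View pics/crop1.png

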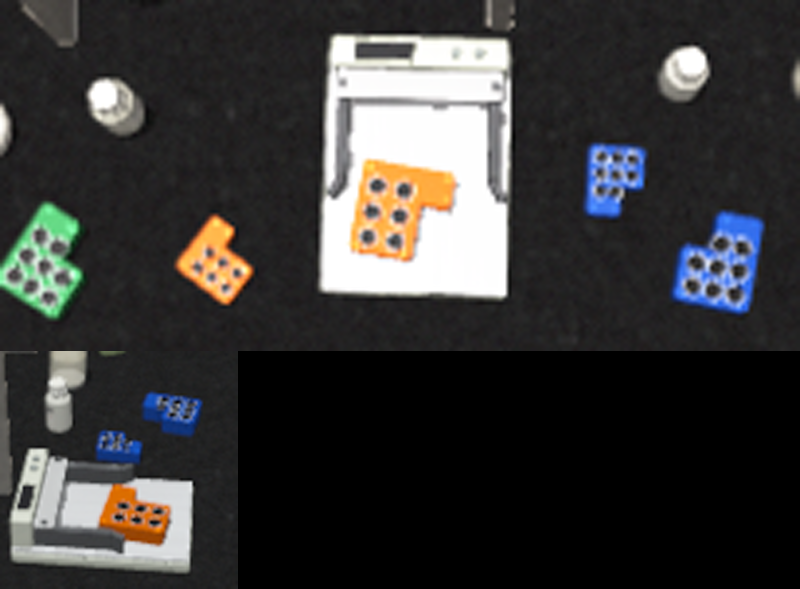

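The crop confirms both: the orange L on the deck and the blue block at right are the larger of each kind, and the small ones lie on the bench. The green block is the mirror image of the blue. Next I'll measure the heater edges and the block poses.

Run:
```python
from h import *
t,s=bot.capture("top"),bot.capture("side")
g=cv2.cvtColor(t,cv2.COLOR_RGB2GRAY).astype(float)
def cross(v,th=125):   # first rising crossing
    i=np.argmax(v>th); return i-(v[i]-th)/(v[i]-v[i-1])
L=[];R=[];F=[]
for r in range(208,228):
    L.append((295+cross(g[r,295:330]),r)); R.append((369-cross(g[r,340:370][::-1]),r))
for c in range(312,352): F.append((c,239-cross(g[215:240,c][::-1])))
for k in range(3):pass
fit=lambda P:cv2.fitLine(np.float32(P),cv2.DIST_HUBER,0,.01,.01).ravel()
def X(a,b):
    A=np.stack([a[:2],-b[:2]],1); u=np.linalg.solve(A,b[2:]-a[2:]); return a[2:]+u[0]*a[:2]
l,r,f=fit(L),fit(R),fit(F)
fl,fr=X(l,f),X(r,f)
P=[on("top",p,24) for p in(fl,fr)]
print("front corners px",fl,fr,np.round(P,1),"w",np.linalg.norm(P[0]-P[1]))
for nm,q in(("L",L),("R",R)):
    W=np.array([on("top",p,24)[:2] for p in q]); k=np.polyfit(W[:,0],W[:,1],1); print(nm,"yaw",np.arctan(k[0]), np.std(np.polyval(k,W[:,0])-W[:,1]))
W=np.array([on("top",p,24)[:2] for p in F]);k=np.polyfit(W[:,1],W[:,0],1);print("F yaw",-np.arctan(k[0]))
# side view white
gs=cv2.cvtColor(s,cv2.COLOR_RGB2GRAY)
m=(gs>140).astype(np.uint8); m[:,:270]=0;m[:,355:]=0;m[:170]=0;m[235:]=0
k=max(cv2.findContours(m,0,1)[0],key=cv2.contourArea); print("side hull",cv2.approxPolyDP(cv2.convexHull(k),3,True)[:,0].tolist())
for c,p0,q0,z in(("orange",(326,207),(323,206),46),("blue",(410,221),(339,164),22),("green",(235,221),(333,291),22)):
    out=[]
    for n,im,p in(("top",t,p0),("side",s,q0)):
        mm=cv2.morphologyEx(mask(im,c),cv2.MORPH_CLOSE,np.ones((5,5)))
        k=min(cv2.findContours(mm,0,1)[0],key=lambda k:np.hypot(*(np.array(cv2.minEnclosingCircle(k)[0])-p))+ (99 if cv2.contourArea(k)<60 else 0))
        W=np.float32([on(n,q,z)[:2] for q in k[:,0]])
        h=cv2.approxPolyDP(k,2.5,True)[:,0]
        print(c,n,"poly",h.tolist(),"rect",np.round(cv2.minAreaRect(W)[0]),np.round(cv2.minAreaRect(W)[1]),round(cv2.minAreaRect(W)[2],1))
        print(np.round([on(n,q,z)[:2] for q in h]).tolist())
```

```text
front corners px [306.34637 229.59865] [354.5623  230.89232] [[484.4  88.3  24. ]
 [475.5 -71.1  24. ]] w 159.60615270709238
L yaw -0.04781358457060852 0.1635992861354524
R yaw -0.04993104763567454 0.10084059962361244
F yaw -0.053631576236754346
side hull [[281, 180], [346, 192], [344, 227], [275, 222], [274, 206]]
orange top poly [[319, 196], [315, 218], [329, 221], [332, 209], [340, 207], [340, 199]] rect [549.  15.] [78. 80.] 77.4
[[592.0, 43.0], [520.0, 58.0], [508.0, 12.0], [548.0, 1.0], [553.0, -25.0], [580.0, -26.0]]
orange side poly [[315, 193], [310, 210], [333, 217], [337, 202], [327, 201], [323, 195]] rect [551.  23.] [104.  82.] 78.1
[[580.0, -34.0], [593.0, 52.0], [525.0, 82.0], [512.0, 10.0], [543.0, 6.0], [555.0, -24.0]]
blue top poly [[409, 209], [406, 217], [399, 218], [397, 231], [415, 235], [420, 211]] rect [ 503. -251.] [69. 86.] 76.7
[[543.0, -255.0], [517.0, -243.0], [514.0, -220.0], [471.0, -211.0], [456.0, -269.0], [535.0, -291.0]]
blue side poly [[328, 157], [327, 167], [347, 173], [350, 159]] rect [ 506. -240.] [104.  89.] 76.8
[[539.0, -291.0], [543.0, -223.0], [473.0, -187.0], [459.0, -280.0]]
green top poly [[236, 207], [223, 226], [239, 236], [246, 227], [243, 222], [245, 212]] rect [519. 318.] [69. 82.] 55.9
[[568.0, 324.0], [505.0, 367.0], [470.0, 313.0], [499.0, 290.0], [516.0, 300.0], [550.0, 293.0]]
green side poly [[322, 277], [315, 285], [316, 292], [341, 306], [353, 292], [354, 283], [340, 276], [335, 283], [344, 279], [351, 282], [352, 287], [343, 298], [338, 298], [337, 294], [323, 289], [329, 279]] rect [522. 325.] [80. 90.] 57.1
[[554.0, 292.0], [571.0, 319.0], [568.0, 341.0], [508.0, 381.0], [477.0, 338.0], [473.0, 309.0], [508.0, 287.0], [521.0, 311.0], [498.0, 297.0], [481.0, 306.0], [479.0, 322.0], [502.0, 357.0], [514.0, 357.0], [516.0, 345.0], [551.0, 331.0], [536.0, 298.0]]
```

Request:
{"name": "carry_out", "arguments": {
  "plan": [
    {"tx": 28,"ty": -38,"rz": 0.012},
    {"tx": 28,"ty": -38,"rz": 0.012},
    {"tx": 28,"ty": -38,"rz": 0.012},
    {"tx": 28,"ty": -38,"rz": 0.012},
    {"tx": 28,"ty": -38,"rz": 0.012},
    {"tx": 28,"ty": -38,"rz": 0.012},
    {"tx": 28,"ty": -38,"rz": 0.012},
    {"tx": 28,"ty": -38,"rz": 0.012},
    {"tx": 28,"ty": -38,"rz": 0.012},
    {"tx": 28,"ty": -38,"rz": 0.012},
    {"tx": 28,"ty": -38,"rz": 0.012},
    {"tx": 28,"ty": -38,"rz": 0.012}
  ],
  "gripper": 0
}}

```text
invalid input at $.plan[0]: expected keys tx, ty, tz, rx, ry, rz
```

Run:
```python
from h import *
for n,p,q in(("heater front right",(354.6,230.9),(346,192)),("blue right tip",(419.5,211.5),(328,157.5)),("orange foot tip",(339.5,199.5),(315.5,193.5)),("orange left rear",(319,197),(310.5,207)),("heater front left",(306.3,229.6),(344,223))): print(n,*tri(p,q))
```

```text
heater front right [477.93332783 -71.56603061  24.36273241] 5.059132016547747
blue right tip [ 536.63791812 -289.83022305   19.82554572] 5.049101619591644
orange foot tip [578.15435789 -24.39425617  51.12181512] 1.099774687220657
orange left rear [590.13900038  42.58989398  49.84609243] 3.7233588472811654
heater front left [487.98661177  87.61300654  28.10913105] 7.967181762926401
```

The measured heights fit the text: deck about 24–28, blue top about 20, orange top about 50 against 46. Next I'll move above the orange block.

Request:
{"name": "carry_out", "arguments": {
  "plan": [
    {"tx": 28,"ty": -38,"tz": 0,"rx": 0,"ry": 0,"rz": 0.012},
    {"tx": 28,"ty": -38,"tz": 0,"rx": 0,"ry": 0,"rz": 0.012},
    {"tx": 28,"ty": -38,"tz": 0,"rx": 0,"ry": 0,"rz": 0.012},
    {"tx": 28,"ty": -38,"tz": 0,"rx": 0,"ry": 0,"rz": 0.012},
    {"tx": 28,"ty": -38,"tz": 0,"rx": 0,"ry": 0,"rz": 0.012},
    {"tx": 28,"ty": -38,"tz": 0,"rx": 0,"ry": 0,"rz": 0.012},
    {"tx": 28,"ty": -38,"tz": 0,"rx": 0,"ry": 0,"rz": 0.012},
    {"tx": 28,"ty": -38,"tz": 0,"rx": 0,"ry": 0,"rz": 0.012},
    {"tx": 28,"ty": -38,"tz": 0,"rx": 0,"ry": 0,"rz": 0.012},
    {"tx": 28,"ty": -38,"tz": 0,"rx": 0,"ry": 0,"rz": 0.012},
    {"tx": 28,"ty": -38,"tz": 0,"rx": 0,"ry": 0,"rz": 0.012},
    {"tx": 28,"ty": -38,"tz": 0,"rx": 0,"ry": 0,"rz": 0.012}
  ],
  "gripper": 0
}}

```text
time: 1.5
tool_pos: [522.7, 33.2, 226.8]
tcp_rot: [3.141, 0.0, 2.924]
contact_force: [0.4, 0.9, 0.5]
grip_width: 91.8
finger_force: 0.0
```

Request:
{"name": "carry_out", "arguments": {
  "plan": [
    {"tx": 0,"ty": 0,"tz": -40,"rx": 0,"ry": 0,"rz": 0},
    {"tx": 0,"ty": 0,"tz": -40,"rx": 0,"ry": 0,"rz": 0},
    {"tx": 0,"ty": 0,"tz": -40,"rx": 0,"ry": 0,"rz": 0},
    {"tx": 0,"ty": 0,"tz": -40,"rx": 0,"ry": 0,"rz": 0},
    {"tx": 0,"ty": 0,"tz": 0,"rx": 0,"ry": 0,"rz": 0}
  ]
}}

```text
time: 2.0
tool_pos: [518.1, 35.2, 62.2]
tcp_rot: [-3.14, -0.01, 2.924]
contact_force: [-0.4, -0.0, 0.3]
grip_width: 91.9
finger_force: 0.0
```

Run:
```python
from h import *
a=[cv2.resize(bot.capture(n)[r:r+120,c:c+130],None,fx=3,fy=3,interpolation=2) for n,r,c in(("top",140,265),("side",140,265))]
cv2.imwrite("pics/c2.png",np.hstack(a)[:,:,::-1])
```

```text
(no output)
```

View pics/c2.png

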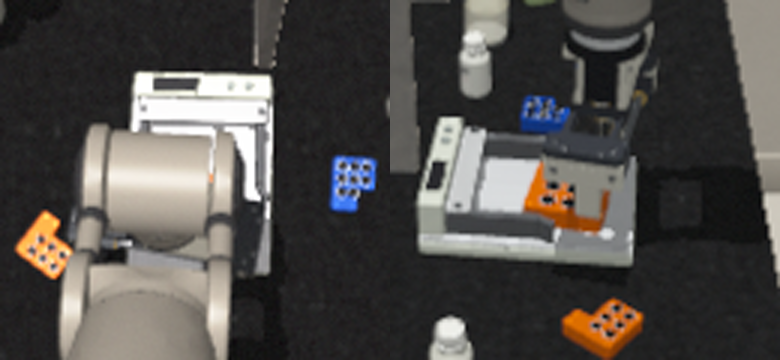

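The open fingers stand on either side of the orange leg: the near finger is at crop (595,185) with orange showing in front of and behind it. I'll descend and close.

Request:
{"name": "carry_out", "arguments": {
  "plan": [
    {"tx": 2,"ty": 0,"tz": -10,"rx": 0,"ry": 0,"rz": 0},
    {"tx": 0,"ty": 0,"tz": -12,"rx": 0,"ry": 0,"rz": 0},
    {"tx": 0,"ty": 0,"tz": -10,"rx": 0,"ry": 0,"rz": 0},
    {"tx": 0,"ty": 0,"tz": 0,"rx": 0,"ry": 0,"rz": 0},
    {"tx": 0,"ty": 0,"tz": 0,"rx": 0,"ry": 0,"rz": 0}
  ]
}}

```text
time: 2.6
tool_pos: [523.7, 35.1, 34.6]
tcp_rot: [3.142, -0.0, 2.924]
contact_force: [0.0, 0.4, 0.5]
grip_width: 91.6
finger_force: 0.0
```

Request:
{"name": "carry_out", "arguments": {
  "plan": [
    {"tx": 0,"ty": 0,"tz": 0,"rx": 0,"ry": 0,"rz": 0},
    {"tx": 0,"ty": 0,"tz": 0,"rx": 0,"ry": 0,"rz": 0},
    {"tx": 0,"ty": 0,"tz": 0,"rx": 0,"ry": 0,"rz": 0},
    {"tx": 0,"ty": 0,"tz": 0,"rx": 0,"ry": 0,"rz": 0},
    {"tx": 0,"ty": 0,"tz": 0,"rx": 0,"ry": 0,"rz": 0},
    {"tx": 0,"ty": 0,"tz": 0,"rx": 0,"ry": 0,"rz": 0},
    {"tx": 0,"ty": 0,"tz": 0,"rx": 0,"ry": 0,"rz": 0},
    {"tx": 0,"ty": 0,"tz": 0,"rx": 0,"ry": 0,"rz": 0}
  ],
  "gripper": 1
}}

```text
time: 3.4
tool_pos: [523.7, 34.8, 34.8]
tcp_rot: [-3.141, -0.0, 2.924]
contact_force: [-2.1, -3.0, 2.7]
grip_width: 53.8
finger_force: 30.0
```

Request:
{"name": "carry_out", "arguments": {
  "plan": [
    {"tx": -0.5,"ty": 0.7,"tz": 0,"rx": 0,"ry": 0,"rz": 0.042},
    {"tx": -0.5,"ty": 0.7,"tz": 0,"rx": 0,"ry": 0,"rz": 0.042},
    {"tx": -0.5,"ty": 0.7,"tz": 0,"rx": 0,"ry": 0,"rz": 0.042},
    {"tx": -0.5,"ty": 0.8,"tz": 0,"rx": 0,"ry": 0,"rz": 0.042},
    {"tx": 0,"ty": 0,"tz": 0,"rx": 0,"ry": 0,"rz": 0},
    {"tx": 0,"ty": 0,"tz": 0,"rx": 0,"ry": 0,"rz": 0}
  ]
}}

```text
time: 4.0
tool_pos: [522.3, 37.5, 34.8]
tcp_rot: [-3.141, 0.001, 3.091]
contact_force: [1.1, -4.6, -0.2]
grip_width: 53.5
finger_force: 30.0
```

Request:
{"name": "carry_out", "arguments": {
  "plan": [
    {"tx": 4,"ty": -0.2,"tz": 0,"rx": 0,"ry": 0,"rz": 0},
    {"tx": 4,"ty": -0.2,"tz": 0,"rx": 0,"ry": 0,"rz": 0},
    {"tx": 4,"ty": -0.2,"tz": 0,"rx": 0,"ry": 0,"rz": 0},
    {"tx": 4,"ty": -0.2,"tz": 0,"rx": 0,"ry": 0,"rz": 0},
    {"tx": 4,"ty": -0.2,"tz": 0,"rx": 0,"ry": 0,"rz": 0},
    {"tx": 4,"ty": -0.2,"tz": 0,"rx": 0,"ry": 0,"rz": 0},
    {"tx": 0,"ty": 0,"tz": 0,"rx": 0,"ry": 0,"rz": 0}
  ]
}}

```text
time: 4.7
tool_pos: [541.5, 36.1, 34.8]
tcp_rot: [-3.14, -0.01, 3.092]
contact_force: [-15.5, -7.5, 15.7]
grip_width: 53.6
finger_force: 30.1
```

Run:
```python
from h import *
print(bot.get_obs()["contact_force"],bot.get_obs()["moment"],bot.get_obs()["tool_pos"])
a=[cv2.resize(bot.capture(n)[r:r+80,c:c+80],None,fx=5,fy=5,interpolation=2) for n,r,c in(("top",155,290),("side",165,270))]
cv2.imwrite("pics/c3.png",np.hstack(a)[:,:,::-1])
```

```text
[-15.51335275  -7.53849697  15.71437797] [-1.23672103  2.49522566 -0.20214521] [541.52995318  36.14839093  34.77925906]
```

View pics/c3.png

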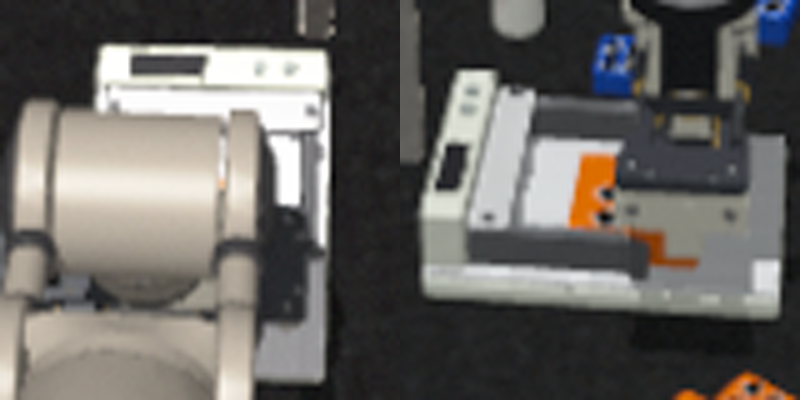

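The block is about 43 mm into the well. The left finger's wide part touches the flare end at crop (640,245), so I'll back off, release, and push the rest from the front.

Request:
{"name": "carry_out", "arguments": {
  "plan": [
    {"tx": -4,"ty": 0,"tz": 0,"rx": 0,"ry": 0,"rz": 0},
    {"tx": -4,"ty": 0,"tz": 0,"rx": 0,"ry": 0,"rz": 0},
    {"tx": 0,"ty": 0,"tz": 0,"rx": 0,"ry": 0,"rz": 0}
  ]
}}

```text
time: 5.1
tool_pos: [538.0, 36.4, 34.8]
tcp_rot: [-3.141, 0.001, 3.091]
contact_force: [0.7, -4.5, 1.2]
grip_width: 53.6
finger_force: 30.0
```

Request:
{"name": "carry_out", "arguments": {
  "plan": [
    {"tx": 0,"ty": 0,"tz": 0,"rx": 0,"ry": 0,"rz": 0},
    {"tx": 0,"ty": 0,"tz": 0,"rx": 0,"ry": 0,"rz": 0},
    {"tx": 0,"ty": 0,"tz": 0,"rx": 0,"ry": 0,"rz": 0},
    {"tx": 0,"ty": 0,"tz": 0,"rx": 0,"ry": 0,"rz": 0},
    {"tx": 0,"ty": 0,"tz": 10,"rx": 0,"ry": 0,"rz": 0},
    {"tx": 0,"ty": 0,"tz": 25,"rx": 0,"ry": 0,"rz": 0},
    {"tx": -20,"ty": 0,"tz": 10,"rx": 0,"ry": 0,"rz": 0},
    {"tx": -20,"ty": 0,"tz": 0,"rx": 0,"ry": 0,"rz": 0},
    {"tx": -15,"ty": 0,"tz": 0,"rx": 0,"ry": 0,"rz": 0},
    {"tx": 0,"ty": 0,"tz": 0,"rx": 0,"ry": 0,"rz": 0}
  ],
  "gripper": 0
}}

```text
time: 6.1
tool_pos: [481.3, 37.0, 80.5]
tcp_rot: [3.141, -0.001, 3.092]
contact_force: [-0.2, 0.7, -0.3]
grip_width: 91.9
finger_force: 0.0
```

Run:
```python
from h import *
a=[cv2.resize(bot.capture(n)[r:r+80,c:c+80],None,fx=5,fy=5,interpolation=2) for n,r,c in(("top",155,290),("side",165,270))]
cv2.imwrite("pics/c4.png",np.hstack(a)[:,:,::-1])
```

```text
(no output)
```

View pics/c4.png

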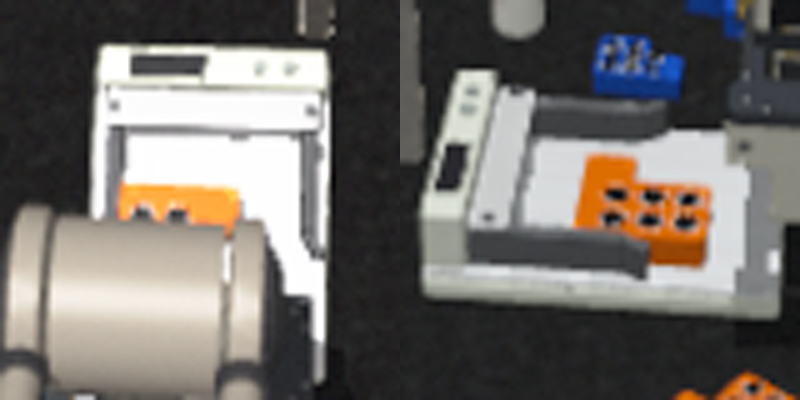

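The orange block now lies straight along the left wall, about 30–35 mm in. Next I'll close the fingers, lower, and push.

Request:
{"name": "carry_out", "arguments": {
  "plan": [
    {"tx": 0,"ty": 0,"tz": -10,"rx": 0,"ry": 0,"rz": 0},
    {"tx": 0,"ty": 0,"tz": -10,"rx": 0,"ry": 0,"rz": 0},
    {"tx": 0,"ty": 0,"tz": -10,"rx": 0,"ry": 0,"rz": 0},
    {"tx": 0,"ty": 0,"tz": -10,"rx": 0,"ry": 0,"rz": 0},
    {"tx": 0,"ty": 0,"tz": -10,"rx": 0,"ry": 0,"rz": 0},
    {"tx": 0,"ty": 0,"tz": 0,"rx": 0,"ry": 0,"rz": 0},
    {"tx": 0,"ty": 0,"tz": 0,"rx": 0,"ry": 0,"rz": 0},
    {"tx": 0,"ty": 0,"tz": 0,"rx": 0,"ry": 0,"rz": 0},
    {"tx": 0,"ty": 0,"tz": 0,"rx": 0,"ry": 0,"rz": 0},
    {"tx": 0,"ty": 0,"tz": 0,"rx": 0,"ry": 0,"rz": 0}
  ],
  "gripper": 1
}}

```text
time: 7.2
tool_pos: [483.1, 36.7, 30.1]
tcp_rot: [3.142, 0.001, 3.092]
contact_force: [0.3, 0.3, -0.1]
grip_width: 16.6
finger_force: 0.0
```

Request:
{"name": "carry_out", "arguments": {
  "plan": [
    {"tx": 8,"ty": -0.4,"tz": 0,"rx": 0,"ry": 0,"rz": 0},
    {"tx": 8,"ty": -0.4,"tz": 0,"rx": 0,"ry": 0,"rz": 0},
    {"tx": 8,"ty": -0.4,"tz": 0,"rx": 0,"ry": 0,"rz": 0},
    {"tx": 6,"ty": -0.3,"tz": 0,"rx": 0,"ry": 0,"rz": 0},
    {"tx": 6,"ty": -0.3,"tz": 0,"rx": 0,"ry": 0,"rz": 0},
    {"tx": 6,"ty": -0.3,"tz": 0,"rx": 0,"ry": 0,"rz": 0},
    {"tx": 6,"ty": -0.3,"tz": 0,"rx": 0,"ry": 0,"rz": 0},
    {"tx": 6,"ty": -0.3,"tz": 0,"rx": 0,"ry": 0,"rz": 0}
  ]
}}

```text
time: 8.0
tool_pos: [535.5, 33.7, 29.3]
tcp_rot: [-3.141, -0.004, 3.092]
contact_force: [-5.0, -3.5, 1.5]
grip_width: 0.0
finger_force: 2.3
```

Request:
{"name": "carry_out", "arguments": {
  "plan": [
    {"tx": 5,"ty": -0.25,"tz": 0,"rx": 0,"ry": 0,"rz": 0},
    {"tx": 5,"ty": -0.25,"tz": 0,"rx": 0,"ry": 0,"rz": 0},
    {"tx": 5,"ty": -0.25,"tz": 0,"rx": 0,"ry": 0,"rz": 0},
    {"tx": 3,"ty": -0.15,"tz": 0,"rx": 0,"ry": 0,"rz": 0},
    {"tx": 2,"ty": -0.1,"tz": 0,"rx": 0,"ry": 0,"rz": 0},
    {"tx": 0,"ty": 0,"tz": 0,"rx": 0,"ry": 0,"rz": 0}
  ]
}}

```text
time: 8.6
tool_pos: [557.2, 33.1, 29.6]
tcp_rot: [3.141, 0.001, 3.092]
contact_force: [-1.1, 0.1, -1.0]
grip_width: 0.2
finger_force: 0.4
```

Request:
{"name": "carry_out", "arguments": {
  "plan": [
    {"tx": 2,"ty": -0.1,"tz": 0,"rx": 0,"ry": 0,"rz": 0},
    {"tx": 2,"ty": -0.1,"tz": 0,"rx": 0,"ry": 0,"rz": 0},
    {"tx": 0,"ty": 0,"tz": 0,"rx": 0,"ry": 0,"rz": 0}
  ]
}}

```text
time: 8.9
tool_pos: [561.3, 32.9, 29.8]
tcp_rot: [3.141, 0.001, 3.092]
contact_force: [-1.5, -0.7, -0.7]
grip_width: 0.3
finger_force: 0.3
```

Request:
{"name": "carry_out", "arguments": {
  "plan": [
    {"tx": 2,"ty": -0.1,"tz": 0,"rx": 0,"ry": 0,"rz": 0},
    {"tx": 1.5,"ty": -0.1,"tz": 0,"rx": 0,"ry": 0,"rz": 0},
    {"tx": 0,"ty": 0,"tz": 0,"rx": 0,"ry": 0,"rz": 0}
  ]
}}

```text
time: 9.2
tool_pos: [564.7, 32.7, 29.8]
tcp_rot: [3.141, 0.001, 3.092]
contact_force: [-1.3, 0.8, -0.3]
grip_width: 0.4
finger_force: 0.6
```

Request:
{"name": "carry_out", "arguments": {
  "plan": [
    {"tx": 1.5,"ty": -0.1,"tz": 0,"rx": 0,"ry": 0,"rz": 0},
    {"tx": 0,"ty": 0,"tz": 0,"rx": 0,"ry": 0,"rz": 0}
  ]
}}

```text
time: 9.4
tool_pos: [566.0, 32.5, 29.8]
tcp_rot: [3.141, 0.0, 3.092]
contact_force: [-1.8, 0.2, 1.5]
grip_width: 0.5
finger_force: 1.2
```

Request:
{"name": "carry_out", "arguments": {
  "plan": [
    {"tx": 1.5,"ty": -0.1,"tz": 0,"rx": 0,"ry": 0,"rz": 0},
    {"tx": 0,"ty": 0,"tz": 0,"rx": 0,"ry": 0,"rz": 0}
  ]
}}

```text
time: 9.6
tool_pos: [566.9, 32.5, 29.7]
tcp_rot: [3.141, -0.001, 3.092]
contact_force: [-4.4, -0.3, 2.9]
grip_width: 0.3
finger_force: 2.3
```

Request:
{"name": "carry_out", "arguments": {
  "plan": [
    {"tx": 1.5,"ty": -0.1,"tz": 0,"rx": 0,"ry": 0,"rz": 0},
    {"tx": 0,"ty": 0,"tz": 0,"rx": 0,"ry": 0,"rz": 0}
  ]
}}

```text
time: 9.8
tool_pos: [567.0, 32.5, 29.6]
tcp_rot: [3.141, -0.004, 3.092]
contact_force: [-9.2, -0.1, 6.7]
grip_width: 0.4
finger_force: 4.7
```

Request:
{"name": "carry_out", "arguments": {
  "plan": [
    {"tx": 1.5,"ty": -0.1,"tz": 0,"rx": 0,"ry": 0,"rz": 0},
    {"tx": 0,"ty": 0,"tz": 0,"rx": 0,"ry": 0,"rz": 0}
  ]
}}

```text
time: 10.0
tool_pos: [567.0, 32.5, 29.6]
tcp_rot: [3.141, -0.007, 3.092]
contact_force: [-13.9, 0.9, 10.0]
grip_width: 0.3
finger_force: 7.1
```

Orange is home: force rises with no further motion at tool x 567. Next is the blue block.

Request:
{"name": "carry_out", "arguments": {
  "plan": [
    {"tx": -12,"ty": 0,"tz": 0,"rx": 0,"ry": 0,"rz": 0},
    {"tx": -12,"ty": 0,"tz": 10,"rx": 0,"ry": 0,"rz": 0},
    {"tx": 0,"ty": 0,"tz": 40,"rx": 0,"ry": 0,"rz": 0},
    {"tx": 0,"ty": 0,"tz": 40,"rx": 0,"ry": 0,"rz": 0},
    {"tx": -10,"ty": -46,"tz": 0,"rx": 0,"ry": 0,"rz": -0.034},
    {"tx": -10,"ty": -46,"tz": 0,"rx": 0,"ry": 0,"rz": -0.034},
    {"tx": -10,"ty": -46,"tz": 0,"rx": 0,"ry": 0,"rz": -0.034},
    {"tx": -10,"ty": -46,"tz": 0,"rx": 0,"ry": 0,"rz": -0.034},
    {"tx": -10,"ty": -46,"tz": 0,"rx": 0,"ry": 0,"rz": -0.034},
    {"tx": -10,"ty": -46,"tz": 0,"rx": 0,"ry": 0,"rz": -0.034},
    {"tx": 0,"ty": 0,"tz": 0,"rx": 0,"ry": 0,"rz": 0}
  ],
  "gripper": 0
}}

```text
time: 11.1
tool_pos: [486.1, -249.8, 120.1]
tcp_rot: [-3.139, 0.004, 2.881]
contact_force: [0.1, 0.7, 0.6]
grip_width: 84.1
finger_force: 0.0
```

Run:
```python
from h import *
t,s=bot.capture("top"),bot.capture("side")
for k in blobs(t,"orange"):
    W=np.float32([on("top",q[0],46)[:2] for q in k]); print(cv2.minAreaRect(W))
a=[cv2.resize(im[r:r+90,c:c+100],None,fx=4,fy=4,interpolation=2) for im,r,c in((t,155,300),(s,140,270))]
cv2.imwrite("pics/c5.png",np.hstack(a)[:,:,::-1])
```

```text
((512.3263549804688, 169.84518432617188), (61.083457946777344, 58.790802001953125), 51.33272933959961)
((610.2833251953125, 22.367761611938477), (79.2420425415039, 70.80984497070312), 88.10211181640625)
```

View pics/c5.png

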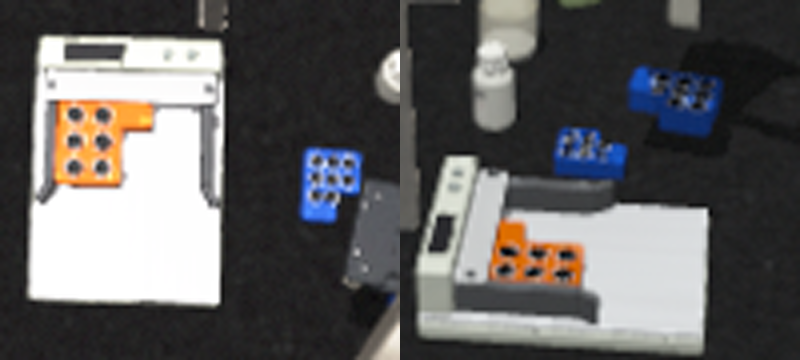

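The orange block is fully home in the left rear corner, square to the walls (top crop 55–155, 100–185). The arm is above the large blue, with the small blue clear of the fingers. I'll descend and grip.

Request:
{"name": "carry_out", "arguments": {
  "plan": [
    {"tx": -1,"ty": 3,"tz": -35,"rx": 0,"ry": 0,"rz": 0},
    {"tx": 0,"ty": 0,"tz": -35,"rx": 0,"ry": 0,"rz": 0},
    {"tx": 0,"ty": 0,"tz": -25,"rx": 0,"ry": 0,"rz": 0},
    {"tx": 0,"ty": 0,"tz": -12,"rx": 0,"ry": 0,"rz": 0},
    {"tx": 0,"ty": 0,"tz": -8,"rx": 0,"ry": 0,"rz": 0},
    {"tx": 0,"ty": 0,"tz": 0,"rx": 0,"ry": 0,"rz": 0},
    {"tx": 0,"ty": 0,"tz": 0,"rx": 0,"ry": 0,"rz": 0}
  ]
}}

```text
time: 11.9
tool_pos: [486.1, -240.9, 5.7]
tcp_rot: [-3.141, 0.002, 2.888]
contact_force: [-0.2, -1.2, 0.2]
grip_width: 91.7
finger_force: 0.0
```

Request:
{"name": "carry_out", "arguments": {
  "plan": [
    {"tx": 0,"ty": 0,"tz": 0,"rx": 0,"ry": 0,"rz": 0},
    {"tx": 0,"ty": 0,"tz": 0,"rx": 0,"ry": 0,"rz": 0},
    {"tx": 0,"ty": 0,"tz": 0,"rx": 0,"ry": 0,"rz": 0},
    {"tx": 0,"ty": 0,"tz": 0,"rx": 0,"ry": 0,"rz": 0},
    {"tx": 0,"ty": 0,"tz": 0,"rx": 0,"ry": 0,"rz": 0},
    {"tx": 0,"ty": 0,"tz": 0,"rx": 0,"ry": 0,"rz": 0},
    {"tx": 0,"ty": 0,"tz": 0,"rx": 0,"ry": 0,"rz": 0}
  ],
  "gripper": 1
}}

```text
time: 12.6
tool_pos: [485.7, -241.5, 5.3]
tcp_rot: [-3.141, 0.001, 2.888]
contact_force: [-2.1, -3.0, 5.8]
grip_width: 63.2
finger_force: 29.8
```

Request:
{"name": "carry_out", "arguments": {
  "plan": [
    {"tx": 0,"ty": 0,"tz": 15,"rx": 0,"ry": 0,"rz": 0},
    {"tx": 0,"ty": 0,"tz": 25,"rx": 0,"ry": 0,"rz": 0},
    {"tx": 0,"ty": 0,"tz": 25,"rx": 0,"ry": 0,"rz": 0},
    {"tx": 2,"ty": 37,"tz": 0,"rx": 0,"ry": 0,"rz": 0.034},
    {"tx": 2,"ty": 37,"tz": 0,"rx": 0,"ry": 0,"rz": 0.034},
    {"tx": 2,"ty": 37,"tz": 0,"rx": 0,"ry": 0,"rz": 0.034},
    {"tx": 2,"ty": 37,"tz": 0,"rx": 0,"ry": 0,"rz": 0.034},
    {"tx": 2,"ty": 37,"tz": 0,"rx": 0,"ry": 0,"rz": 0.034},
    {"tx": 2,"ty": 36,"tz": 0,"rx": 0,"ry": 0,"rz": 0.034},
    {"tx": 0,"ty": 0,"tz": 0,"rx": 0,"ry": 0,"rz": 0},
    {"tx": 0,"ty": 0,"tz": 0,"rx": 0,"ry": 0,"rz": 0}
  ]
}}

```text
time: 13.7
tool_pos: [496.8, -18.9, 69.2]
tcp_rot: [3.141, -0.001, 3.094]
contact_force: [0.3, 0.1, -2.3]
grip_width: 63.0
finger_force: 29.8
```

Run:
```python
from h import *
t,s=bot.capture("top"),bot.capture("side")
a=[cv2.resize(im[r:r+90,c:c+100],None,fx=4,fy=4,interpolation=2) for im,r,c in((t,155,290),(s,145,270))]
cv2.imwrite("pics/c6.png",np.hstack(a)[:,:,::-1])
```

```text
(no output)
```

View pics/c6.png

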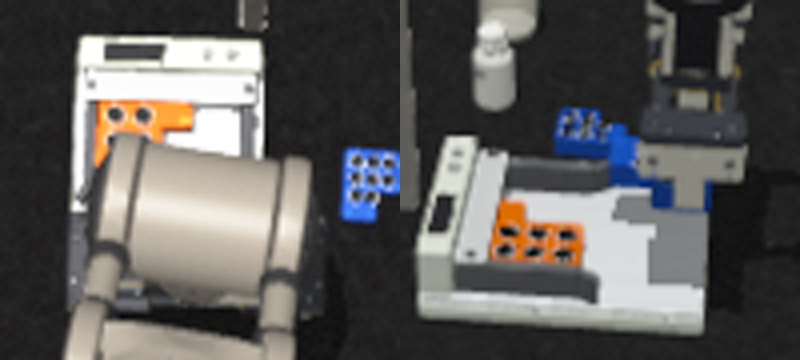

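The blue block is held level above the apron, prong toward the well (side crop 610–710, 130–205). I'll lower it to the deck.

Request:
{"name": "carry_out", "arguments": {
  "plan": [
    {"tx": 1,"ty": -1,"tz": -12,"rx": 0,"ry": 0,"rz": 0},
    {"tx": 0,"ty": 0,"tz": -12,"rx": 0,"ry": 0,"rz": 0},
    {"tx": 0,"ty": 0,"tz": -8,"rx": 0,"ry": 0,"rz": 0},
    {"tx": 0,"ty": 0,"tz": -5,"rx": 0,"ry": 0,"rz": 0},
    {"tx": 0,"ty": 0,"tz": 0,"rx": 0,"ry": 0,"rz": 0}
  ]
}}

```text
time: 14.3
tool_pos: [497.6, -20.8, 31.6]
tcp_rot: [3.141, -0.002, 3.091]
contact_force: [1.4, 0.2, -2.6]
grip_width: 62.9
finger_force: 29.8
```

Request:
{"name": "carry_out", "arguments": {
  "plan": [
    {"tx": 0,"ty": 0,"tz": -2,"rx": 0,"ry": 0,"rz": 0},
    {"tx": 0,"ty": 0,"tz": -1,"rx": 0,"ry": 0,"rz": 0},
    {"tx": 0,"ty": 0,"tz": 0,"rx": 0,"ry": 0,"rz": 0}
  ]
}}

```text
time: 14.6
tool_pos: [498.4, -20.7, 29.9]
tcp_rot: [3.142, 0.0, 3.092]
contact_force: [0.1, 0.8, -2.0]
grip_width: 63.0
finger_force: 29.8
```

Request:
{"name": "carry_out", "arguments": {
  "plan": [
    {"tx": 0,"ty": 0,"tz": -0.7,"rx": 0,"ry": 0,"rz": 0},
    {"tx": 0,"ty": 0,"tz": 0,"rx": 0,"ry": 0,"rz": 0}
  ]
}}

```text
time: 14.8
tool_pos: [498.5, -20.8, 29.4]
tcp_rot: [3.142, 0.001, 3.092]
contact_force: [-0.8, 0.1, -1.1]
grip_width: 62.6
finger_force: 29.8
```

Request:
{"name": "carry_out", "arguments": {
  "plan": [
    {"tx": 4,"ty": -0.2,"tz": 0,"rx": 0,"ry": 0,"rz": 0},
    {"tx": 4,"ty": -0.2,"tz": 0,"rx": 0,"ry": 0,"rz": 0},
    {"tx": 4,"ty": -0.2,"tz": 0,"rx": 0,"ry": 0,"rz": 0},
    {"tx": 4,"ty": -0.2,"tz": 0,"rx": 0,"ry": 0,"rz": 0},
    {"tx": 0,"ty": 0,"tz": 0,"rx": 0,"ry": 0,"rz": 0}
  ]
}}

```text
time: 15.3
tool_pos: [515.3, -21.7, 29.4]
tcp_rot: [-3.142, 0.001, 3.092]
contact_force: [-1.7, 0.5, 4.8]
grip_width: 63.1
finger_force: 29.8
```

Request:
{"name": "carry_out", "arguments": {
  "plan": [
    {"tx": 4,"ty": 0.4,"tz": 0,"rx": 0,"ry": 0,"rz": 0},
    {"tx": 4,"ty": 0.2,"tz": 0,"rx": 0,"ry": 0,"rz": 0},
    {"tx": 4,"ty": -0.2,"tz": 0,"rx": 0,"ry": 0,"rz": 0},
    {"tx": 0,"ty": 0,"tz": 0,"rx": 0,"ry": 0,"rz": 0}
  ]
}}

```text
time: 15.7
tool_pos: [526.9, -21.2, 29.4]
tcp_rot: [-3.142, 0.001, 3.092]
contact_force: [-3.0, 0.3, 5.1]
grip_width: 63.3
finger_force: 29.8
```

Request:
{"name": "carry_out", "arguments": {
  "plan": [
    {"tx": 3,"ty": -0.15,"tz": 0,"rx": 0,"ry": 0,"rz": 0},
    {"tx": 3,"ty": -0.15,"tz": 0,"rx": 0,"ry": 0,"rz": 0},
    {"tx": 0,"ty": 0,"tz": 0,"rx": 0,"ry": 0,"rz": 0}
  ]
}}

```text
time: 16.0
tool_pos: [532.5, -21.5, 29.3]
tcp_rot: [3.142, 0.0, 3.092]
contact_force: [-3.6, 0.3, 6.4]
grip_width: 62.8
finger_force: 29.8
```

Request:
{"name": "carry_out", "arguments": {
  "plan": [
    {"tx": 3,"ty": -0.15,"tz": 0,"rx": 0,"ry": 0,"rz": 0},
    {"tx": 0,"ty": 0,"tz": 0,"rx": 0,"ry": 0,"rz": 0}
  ]
}}

```text
time: 16.2
tool_pos: [535.4, -21.6, 29.3]
tcp_rot: [3.142, -0.0, 3.092]
contact_force: [-5.2, -0.3, 6.3]
grip_width: 62.9
finger_force: 29.8
```

Request:
{"name": "carry_out", "arguments": {
  "plan": [
    {"tx": 0,"ty": 0,"tz": 0,"rx": 0,"ry": 0,"rz": 0},
    {"tx": 0,"ty": 0,"tz": 0,"rx": 0,"ry": 0,"rz": 0},
    {"tx": 0,"ty": 0,"tz": 0,"rx": 0,"ry": 0,"rz": 0},
    {"tx": 0,"ty": 0,"tz": 10,"rx": 0,"ry": 0,"rz": 0},
    {"tx": 0,"ty": 0,"tz": 20,"rx": 0,"ry": 0,"rz": 0},
    {"tx": -20,"ty": 0,"tz": 20,"rx": 0,"ry": 0,"rz": 0},
    {"tx": -25,"ty": 1,"tz": 0,"rx": 0,"ry": 0,"rz": 0},
    {"tx": -20,"ty": 1,"tz": 0,"rx": 0,"ry": 0,"rz": 0},
    {"tx": 0,"ty": 0,"tz": 0,"rx": 0,"ry": 0,"rz": 0}
  ],
  "gripper": 0
}}

```text
time: 17.1
tool_pos: [468.2, -19.3, 79.7]
tcp_rot: [3.141, -0.001, 3.092]
contact_force: [0.0, -0.2, -0.2]
grip_width: 91.8
finger_force: 0.0
```

Run:
```python
from h import *
t,s=bot.capture("top"),bot.capture("side")
a=[cv2.resize(im[r:r+90,c:c+100],None,fx=4,fy=4,interpolation=2) for im,r,c in((t,155,290),(s,145,270))]
cv2.imwrite("pics/c7.png",np.hstack(a)[:,:,::-1])
```

```text
(no output)
```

View pics/c7.png

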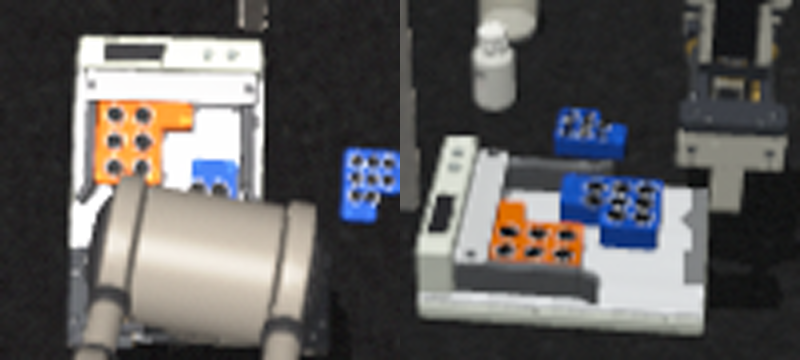

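Blue is straight in the mouth, its prong tip between the orange foot and the right wall (top crop 193–238, 160–200). I'll close the fingers, lower, and push.

Request:
{"name": "carry_out", "arguments": {
  "plan": [
    {"tx": 0,"ty": 0,"tz": -10,"rx": 0,"ry": 0,"rz": 0},
    {"tx": 0,"ty": 0,"tz": -10,"rx": 0,"ry": 0,"rz": 0},
    {"tx": 0,"ty": 0,"tz": -10,"rx": 0,"ry": 0,"rz": 0},
    {"tx": 0,"ty": 0,"tz": -10,"rx": 0,"ry": 0,"rz": 0},
    {"tx": 0,"ty": 0,"tz": -10,"rx": 0,"ry": 0,"rz": 0},
    {"tx": 0,"ty": 0,"tz": 0,"rx": 0,"ry": 0,"rz": 0},
    {"tx": 0,"ty": 0,"tz": 0,"rx": 0,"ry": 0,"rz": 0},
    {"tx": 0,"ty": 0,"tz": 0,"rx": 0,"ry": 0,"rz": 0},
    {"tx": 0,"ty": 0,"tz": 0,"rx": 0,"ry": 0,"rz": 0},
    {"tx": 0,"ty": 0,"tz": 0,"rx": 0,"ry": 0,"rz": 0},
    {"tx": 0,"ty": 0,"tz": 0,"rx": 0,"ry": 0,"rz": 0}
  ],
  "gripper": 1
}}

```text
time: 18.3
tool_pos: [470.5, -19.7, 29.3]
tcp_rot: [-3.142, 0.001, 3.092]
contact_force: [-0.3, -0.8, -0.1]
grip_width: 8.0
finger_force: 0.0
```

Request:
{"name": "carry_out", "arguments": {
  "plan": [
    {"tx": 10,"ty": -0.5,"tz": 0,"rx": 0,"ry": 0,"rz": 0},
    {"tx": 10,"ty": -0.5,"tz": 0,"rx": 0,"ry": 0,"rz": 0},
    {"tx": 8,"ty": -0.4,"tz": 0,"rx": 0,"ry": 0,"rz": 0},
    {"tx": 5,"ty": -0.25,"tz": 0,"rx": 0,"ry": 0,"rz": 0},
    {"tx": 5,"ty": -0.25,"tz": 0,"rx": 0,"ry": 0,"rz": 0},
    {"tx": 4,"ty": -0.2,"tz": 0,"rx": 0,"ry": 0,"rz": 0},
    {"tx": 4,"ty": -0.2,"tz": 0,"rx": 0,"ry": 0,"rz": 0},
    {"tx": 4,"ty": -0.2,"tz": 0,"rx": 0,"ry": 0,"rz": 0}
  ]
}}

```text
time: 19.1
tool_pos: [520.4, -22.1, 28.9]
tcp_rot: [3.141, -0.0, 3.092]
contact_force: [-1.3, 0.4, -0.4]
grip_width: 0.3
finger_force: 0.5
```

Request:
{"name": "carry_out", "arguments": {
  "plan": [
    {"tx": 4,"ty": -0.2,"tz": 0,"rx": 0,"ry": 0,"rz": 0},
    {"tx": 4,"ty": -0.2,"tz": 0,"rx": 0,"ry": 0,"rz": 0},
    {"tx": 3,"ty": -0.15,"tz": 0,"rx": 0,"ry": 0,"rz": 0},
    {"tx": 3,"ty": -0.15,"tz": 0,"rx": 0,"ry": 0,"rz": 0}
  ]
}}

```text
time: 19.5
tool_pos: [522.7, -22.3, 27.9]
tcp_rot: [3.141, -0.026, 3.094]
contact_force: [-44.0, -5.5, 32.7]
grip_width: 0.5
finger_force: 22.0
```

Jam: −44 N. The blue shoulder has probably met the orange leg's front corner. I'll back off and measure.

Request:
{"name": "carry_out", "arguments": {
  "plan": [
    {"tx": -12,"ty": 0,"tz": 0,"rx": 0,"ry": 0,"rz": 0},
    {"tx": -20,"ty": 0,"tz": 1,"rx": 0,"ry": 0,"rz": 0},
    {"tx": 0,"ty": 0,"tz": 45,"rx": 0,"ry": 0,"rz": 0},
    {"tx": -40,"ty": -30,"tz": 5,"rx": 0,"ry": 0,"rz": 0},
    {"tx": -10,"ty": -40,"tz": 0,"rx": 0,"ry": 0,"rz": 0},
    {"tx": 0,"ty": -40,"tz": 0,"rx": 0,"ry": 0,"rz": 0},
    {"tx": 0,"ty": -40,"tz": 0,"rx": 0,"ry": 0,"rz": 0}
  ]
}}

```text
time: 20.2
tool_pos: [452.8, -174.3, 80.7]
tcp_rot: [-3.141, 0.002, 3.092]
contact_force: [1.5, 0.6, 0.5]
grip_width: 0.1
finger_force: 0.0
```

Run:
```python
from h import *
M=np.array([574,4.]);th=-.05
E=np.array([[np.cos(th),np.sin(th)],[-np.sin(th),np.cos(th)]])
t,s=bot.capture("top"),bot.capture("side")
for c in("orange","blue"):
    mm=cv2.morphologyEx(mask(t,c),cv2.MORPH_CLOSE,np.ones((5,5)))
    for k in cv2.findContours(mm,0,1)[0]:
        x,y,w,h=cv2.boundingRect(k)
        if 300<x<360 and w*h>100:
            W=np.float32([E@(on("top",q,46)[:2]-M) for q in k[:,0]]); print(c,cv2.minAreaRect(W),W.min(0),W.max(0))
a=[cv2.resize(im[r:r+60,c:c+w],None,fx=7,fy=7,interpolation=2) for im,r,c,w in((t,165,300,60),(s,175,285,54))]
cv2.imwrite("pics/c8.png",np.hstack(a)[:,:,::-1])
```

```text
orange ((35.397605895996094, 19.987945556640625), (77.35929870605469, 72.46023559570312), 88.20387268066406) [ -0.34980223 -19.20247   ] [71.05212  59.401455]
blue ((-0.6502494812011719, -26.57149887084961), (76.73104095458984, 59.08072280883789), 1.1305103302001953) [-39.59113  -56.676884] [38.188606   3.0579216]
```

View pics/c8.png

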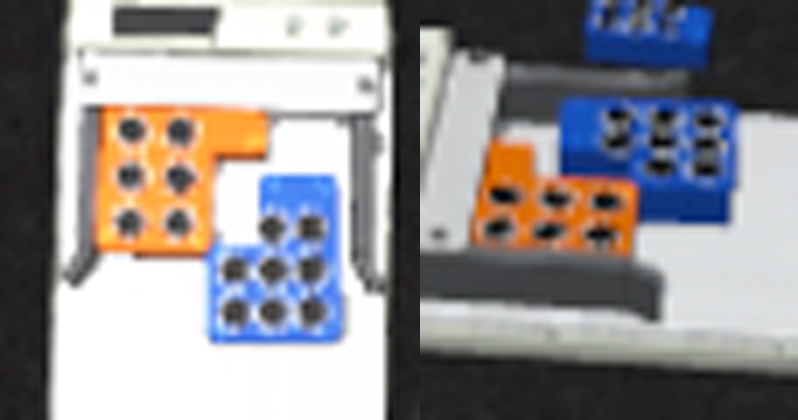

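The blue block's shoulder corner (215,250) meets the orange leg's front corner, while a 10 px gap (about 4 mm) remains at the right wall. I'll measure the wall faces and then regrip blue to shift it right.

Run:
```python
from h import *
M=np.array([574,4.]);th=-.05
E=np.array([[np.cos(th),np.sin(th)],[-np.sin(th),np.cos(th)]])
t=bot.capture("top"); g=cv2.cvtColor(t,cv2.COLOR_RGB2GRAY).astype(int); h=cv2.cvtColor(t,cv2.COLOR_RGB2HSV)
for r in (182,186,190,196,200): print(r,"R 346:360",g[r,344:362].tolist(),"L 308:318",g[r,306:318].tolist())
for r in (185,190,195,200):
  v=g[r]; 
  c=next(c for c in range(350,360) if v[c]<135 and v[c-1]>=135 ) if any(v[350:360]<135) else 0
  if c:
    e=c-1+(v[c-1]-135)/(v[c-1]-v[c]); print(r,e,[np.round(E@(on("top",(e,r),z)[:2]-M),1) for z in(24,50)])
bl=mask(t,"blue"); og=mask(t,"orange")
for r in (194,198,202,206,210):
  b=np.where(bl[r,320:352])[0]+320; o=np.where(og[r,305:345])[0]+305
  print(r,"blue R",np.round(E@(on("top",(b.max()+.5,r),46)[:2]-M),1) if len(b) else "","blueL",np.round(E@(on("top",(b.min()-.5,r),46)[:2]-M),1) if len(b) else "","orange LR",[np.round(E@(on("top",(k,r),46)[:2]-M),1) for k in (o.min()-.5,o.max()+.5)] if len(o) else "")
```

```text
182 R 346:360 [233, 231, 230, 223, 149, 140, 96, 139, 123, 180, 253, 239, 43, 35, 35, 39, 33, 33] L 308:318 [30, 31, 141, 253, 254, 196, 131, 121, 116, 186, 191, 112]
186 R 346:360 [254, 254, 254, 254, 254, 252, 124, 131, 125, 123, 172, 227, 34, 36, 34, 32, 35, 38] L 308:318 [32, 35, 170, 255, 254, 169, 132, 137, 145, 183, 190, 209]
190 R 346:360 [132, 141, 127, 162, 244, 252, 131, 130, 121, 177, 253, 232, 25, 35, 30, 34, 35, 34] L 308:318 [31, 37, 159, 254, 254, 153, 131, 142, 168, 191, 194, 75]
196 R 346:360 [67, 95, 161, 132, 192, 251, 104, 128, 116, 169, 252, 181, 34, 32, 32, 31, 33, 31] L 308:318 [32, 61, 194, 255, 251, 142, 128, 152, 187, 190, 161, 76]
200 R 346:360 [170, 166, 130, 130, 191, 251, 106, 113, 117, 182, 251, 142, 33, 35, 30, 33, 30, 33] L 308:318 [32, 60, 189, 255, 248, 124, 116, 79, 143, 165, 165, 164]
185 349.9212598425197 [array([ 59.8, -62.8]), array([ 54.4, -61.7])]
190 349.9669421487603 [array([ 42.6, -63.2]), array([ 37.6, -62.1])]
195 349.7631578947368 [array([ 25.5, -62.7]), array([ 20.8, -61.6])]
200 349.8 [array([  8.5, -63. ]), array([  4.2, -61.9])]
194 blue R [ 24.8 -54.3] blueL [ 24.1 -18. ] orange LR [array([22.7, 58. ]), array([23.7,  5.1])]
198 blue R [ 11.4 -54.5] blueL [ 11.3 -51.2] orange LR [array([ 9.2, 61. ]), array([10.3,  4.8])]
202 blue R [ -2.  -54.6] blueL [-3.1  4.6] orange LR 
206 blue R [-15.3 -54.8] blueL [-16.4   4.3] orange LR 
210 blue R [-28.5 -58.2] blueL [-29.7   4. ] orange LR
```

Right wall inner face lies at y ≈ −62.5 in my heater frame, so the well's centre is about 2 mm to the right of my estimate. Blue needs tool y ≈ −29. I'll regrip it at the rear, shift it and square it.

Request:
{"name": "carry_out", "arguments": {
  "plan": [
    {"tx": 20,"ty": 38,"tz": 0,"rx": 0,"ry": 0,"rz": 0},
    {"tx": 20,"ty": 38,"tz": 0,"rx": 0,"ry": 0,"rz": 0},
    {"tx": 20,"ty": 38,"tz": 0,"rx": 0,"ry": 0,"rz": 0},
    {"tx": 20,"ty": 38,"tz": 0,"rx": 0,"ry": 0,"rz": 0},
    {"tx": 0,"ty": 0,"tz": 0,"rx": 0,"ry": 0,"rz": 0},
    {"tx": 0,"ty": 0,"tz": 0,"rx": 0,"ry": 0,"rz": 0},
    {"tx": 0,"ty": 0,"tz": 0,"rx": 0,"ry": 0,"rz": 0}
  ],
  "gripper": 0
}}

```text
time: 21.05
tool_pos: [531.9, -20.5, 79.9]
tcp_rot: [3.142, -0.001, 3.092]
contact_force: [0.8, -0.1, 0.5]
grip_width: 52.0
finger_force: 0.0
```

Request:
{"name": "carry_out", "arguments": {
  "plan": [
    {"tx": 0,"ty": 0,"tz": -15,"rx": 0,"ry": 0,"rz": 0},
    {"tx": 0,"ty": 0,"tz": -15,"rx": 0,"ry": 0,"rz": 0},
    {"tx": 0,"ty": 0,"tz": -12,"rx": 0,"ry": 0,"rz": 0},
    {"tx": 0,"ty": 0,"tz": -8,"rx": 0,"ry": 0,"rz": 0},
    {"tx": 0,"ty": 0,"tz": 0,"rx": 0,"ry": 0,"rz": 0},
    {"tx": 0,"ty": 0,"tz": 0,"rx": 0,"ry": 0,"rz": 0}
  ]
}}

```text
time: 21.65
tool_pos: [532.6, -21.0, 30.2]
tcp_rot: [3.142, 0.0, 3.091]
contact_force: [0.7, -1.0, 0.3]
grip_width: 91.5
finger_force: 0.0
```

Request:
{"name": "carry_out", "arguments": {
  "plan": [
    {"tx": 0,"ty": 0,"tz": 0,"rx": 0,"ry": 0,"rz": 0},
    {"tx": 0,"ty": 0,"tz": 0,"rx": 0,"ry": 0,"rz": 0},
    {"tx": 0,"ty": 0,"tz": 0,"rx": 0,"ry": 0,"rz": 0},
    {"tx": 0,"ty": 0,"tz": 0,"rx": 0,"ry": 0,"rz": 0},
    {"tx": 0,"ty": 0,"tz": 0,"rx": 0,"ry": 0,"rz": 0},
    {"tx": 0,"ty": 0,"tz": 0,"rx": 0,"ry": 0,"rz": 0}
  ],
  "gripper": 1
}}

```text
time: 22.25
tool_pos: [532.2, -21.3, 30.2]
tcp_rot: [-3.141, -0.001, 3.092]
contact_force: [-2.1, -4.5, 3.0]
grip_width: 62.1
finger_force: 30.0
```

Request:
{"name": "carry_out", "arguments": {
  "plan": [
    {"tx": -3,"ty": 0,"tz": 0,"rx": 0,"ry": 0,"rz": 0},
    {"tx": -2,"ty": -0.7,"tz": 0,"rx": 0,"ry": 0,"rz": 0},
    {"tx": 0,"ty": -0.7,"tz": 0,"rx": 0,"ry": 0,"rz": 0},
    {"tx": 0,"ty": 0,"tz": 0,"rx": 0,"ry": 0,"rz": 0}
  ]
}}

```text
time: 22.65
tool_pos: [527.6, -21.6, 30.2]
tcp_rot: [3.141, 0.0, 3.092]
contact_force: [0.5, 1.7, 4.2]
grip_width: 62.3
finger_force: 30.0
```

Request:
{"name": "carry_out", "arguments": {
  "plan": [
    {"tx": 3,"ty": -0.15,"tz": 0,"rx": 0,"ry": 0,"rz": 0},
    {"tx": 3,"ty": -0.15,"tz": 0,"rx": 0,"ry": 0,"rz": 0},
    {"tx": 2,"ty": -0.1,"tz": 0,"rx": 0,"ry": 0,"rz": 0},
    {"tx": 2,"ty": -0.1,"tz": 0,"rx": 0,"ry": 0,"rz": 0},
    {"tx": 0,"ty": 0,"tz": 0,"rx": 0,"ry": 0,"rz": 0}
  ]
}}

```text
time: 23.15
tool_pos: [533.5, -22.3, 30.2]
tcp_rot: [3.141, -0.009, 3.092]
contact_force: [-13.5, 0.4, 17.1]
grip_width: 62.5
finger_force: 30.0
```

Request:
{"name": "carry_out", "arguments": {
  "plan": [
    {"tx": -4,"ty": 0,"tz": 0,"rx": 0,"ry": 0,"rz": 0},
    {"tx": -4,"ty": -1,"tz": 0,"rx": 0,"ry": 0,"rz": 0},
    {"tx": 0,"ty": -1,"tz": 0,"rx": 0,"ry": 0,"rz": 0},
    {"tx": 0,"ty": 0,"tz": 0,"rx": 0,"ry": 0,"rz": 0}
  ]
}}

```text
time: 23.55
tool_pos: [529.5, -24.4, 30.2]
tcp_rot: [3.141, -0.0, 3.092]
contact_force: [-1.2, 2.5, 5.3]
grip_width: 62.3
finger_force: 30.0
```

Request:
{"name": "carry_out", "arguments": {
  "plan": [
    {"tx": 2,"ty": -0.1,"tz": 0,"rx": 0,"ry": 0,"rz": 0},
    {"tx": 2,"ty": -0.1,"tz": 0,"rx": 0,"ry": 0,"rz": 0},
    {"tx": 2,"ty": -0.1,"tz": 0,"rx": 0,"ry": 0,"rz": 0},
    {"tx": 0,"ty": 0,"tz": 0,"rx": 0,"ry": 0,"rz": 0}
  ]
}}

```text
time: 23.95
tool_pos: [533.8, -24.9, 30.2]
tcp_rot: [3.142, -0.004, 3.092]
contact_force: [-6.0, 1.3, 12.0]
grip_width: 62.1
finger_force: 30.0
```

Request:
{"name": "carry_out", "arguments": {
  "plan": [
    {"tx": 2,"ty": -0.1,"tz": 0,"rx": 0,"ry": 0,"rz": 0},
    {"tx": 1,"ty": 0,"tz": 0,"rx": 0,"ry": 0,"rz": 0},
    {"tx": 0,"ty": 0,"tz": 0,"rx": 0,"ry": 0,"rz": 0}
  ]
}}

```text
time: 24.25
tool_pos: [536.6, -25.0, 30.2]
tcp_rot: [-3.142, -0.004, 3.092]
contact_force: [-6.9, 1.3, 12.0]
grip_width: 61.9
finger_force: 30.0
```

Request:
{"name": "carry_out", "arguments": {
  "plan": [
    {"tx": 0,"ty": 0,"tz": 0,"rx": 0,"ry": 0,"rz": 0},
    {"tx": 0,"ty": 0,"tz": 0,"rx": 0,"ry": 0,"rz": 0},
    {"tx": 0,"ty": 0,"tz": 0,"rx": 0,"ry": 0,"rz": 0},
    {"tx": 0,"ty": 0,"tz": 10,"rx": 0,"ry": 0,"rz": 0},
    {"tx": 0,"ty": 0,"tz": 20,"rx": 0,"ry": 0,"rz": 0},
    {"tx": -20,"ty": 0,"tz": 20,"rx": 0,"ry": 0,"rz": 0},
    {"tx": -25,"ty": 2,"tz": 0,"rx": 0,"ry": 0,"rz": 0},
    {"tx": -10,"ty": 1,"tz": 0,"rx": 0,"ry": 0,"rz": 0}
  ],
  "gripper": 0
}}

```text
time: 25.05
tool_pos: [482.0, -21.7, 80.8]
tcp_rot: [3.141, -0.0, 3.092]
contact_force: [-0.2, 1.2, 0.1]
grip_width: 91.7
finger_force: 0.0
```

Request:
{"name": "carry_out", "arguments": {
  "plan": [
    {"tx": 0,"ty": 0,"tz": 0,"rx": 0,"ry": 0,"rz": 0},
    {"tx": 0,"ty": 0,"tz": -10,"rx": 0,"ry": 0,"rz": 0},
    {"tx": 0,"ty": 0,"tz": -10,"rx": 0,"ry": 0,"rz": 0},
    {"tx": 0,"ty": 0,"tz": -10,"rx": 0,"ry": 0,"rz": 0},
    {"tx": 0,"ty": 0,"tz": -10,"rx": 0,"ry": 0,"rz": 0},
    {"tx": 0,"ty": 0,"tz": -10,"rx": 0,"ry": 0,"rz": 0},
    {"tx": 0,"ty": 0,"tz": 0,"rx": 0,"ry": 0,"rz": 0},
    {"tx": 0,"ty": 0,"tz": 0,"rx": 0,"ry": 0,"rz": 0},
    {"tx": 0,"ty": 0,"tz": 0,"rx": 0,"ry": 0,"rz": 0},
    {"tx": 0,"ty": 0,"tz": 0,"rx": 0,"ry": 0,"rz": 0},
    {"tx": 0,"ty": 0,"tz": 0,"rx": 0,"ry": 0,"rz": 0}
  ],
  "gripper": 1
}}

```text
time: 26.15
tool_pos: [483.8, -22.0, 30.4]
tcp_rot: [-3.142, 0.001, 3.092]
contact_force: [0.4, -0.1, 0.2]
grip_width: 8.3
finger_force: 0.0
```

Run:
```python
from h import *
t,s=bot.capture("top"),bot.capture("side")
a=[cv2.resize(im[r:r+60,c:c+w],None,fx=7,fy=7,interpolation=2) for im,r,c,w in((t,165,300,60),(s,175,285,54))]
cv2.imwrite("pics/c9.png",np.hstack(a)[:,:,::-1])
```

```text
(no output)
```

View pics/c9.png

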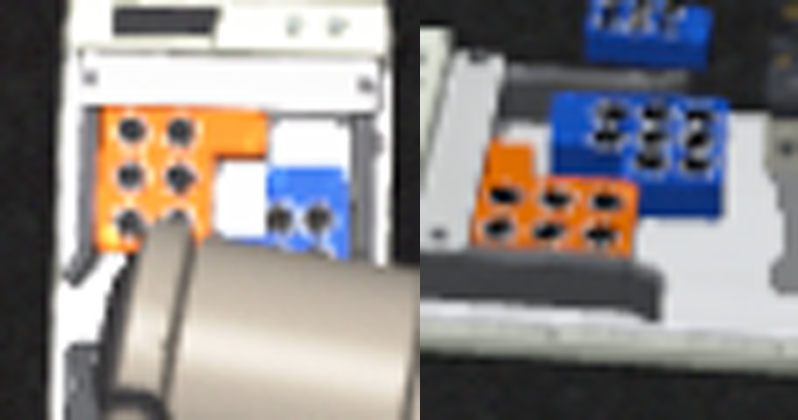

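Blue now lies by the right wall, its prong in line to pass the orange foot (boundary at column 268). That was the last picture; from here I'll go by numbers and force. Pushing gently.

Request:
{"name": "carry_out", "arguments": {
  "plan": [
    {"tx": 10,"ty": -0.5,"tz": 0,"rx": 0,"ry": 0,"rz": 0},
    {"tx": 10,"ty": -0.5,"tz": 0,"rx": 0,"ry": 0,"rz": 0},
    {"tx": 8,"ty": -0.4,"tz": 0,"rx": 0,"ry": 0,"rz": 0},
    {"tx": 6,"ty": -0.3,"tz": 0,"rx": 0,"ry": 0,"rz": 0},
    {"tx": 4,"ty": -0.2,"tz": 0,"rx": 0,"ry": 0,"rz": 0},
    {"tx": 4,"ty": -0.2,"tz": 0,"rx": 0,"ry": 0,"rz": 0},
    {"tx": 3,"ty": -0.15,"tz": 0,"rx": 0,"ry": 0,"rz": 0}
  ]
}}

```text
time: 26.95
tool_pos: [528.3, -24.1, 29.8]
tcp_rot: [3.141, -0.001, 3.092]
contact_force: [-2.0, 0.5, 0.8]
grip_width: 0.6
finger_force: 1.1
```

Request:
{"name": "carry_out", "arguments": {
  "plan": [
    {"tx": 2,"ty": -0.1,"tz": 0,"rx": 0,"ry": 0,"rz": 0},
    {"tx": 2,"ty": -0.1,"tz": 0,"rx": 0,"ry": 0,"rz": 0},
    {"tx": 2,"ty": -0.1,"tz": 0,"rx": 0,"ry": 0,"rz": 0},
    {"tx": 0,"ty": 0,"tz": 0,"rx": 0,"ry": 0,"rz": 0}
  ]
}}

```text
time: 27.35
tool_pos: [534.9, -24.6, 30.0]
tcp_rot: [3.142, 0.001, 3.092]
contact_force: [-0.2, -0.2, -1.1]
grip_width: 0.5
finger_force: 0.1
```

Request:
{"name": "carry_out", "arguments": {
  "plan": [
    {"tx": 2,"ty": -0.1,"tz": 0,"rx": 0,"ry": 0,"rz": 0},
    {"tx": 2,"ty": -0.1,"tz": 0,"rx": 0,"ry": 0,"rz": 0},
    {"tx": 2,"ty": -0.1,"tz": 0,"rx": 0,"ry": 0,"rz": 0},
    {"tx": 2,"ty": -0.1,"tz": 0,"rx": 0,"ry": 0,"rz": 0},
    {"tx": 0,"ty": 0,"tz": 0,"rx": 0,"ry": 0,"rz": 0}
  ]
}}

```text
time: 27.85
tool_pos: [543.0, -25.0, 30.0]
tcp_rot: [3.142, 0.001, 3.092]
contact_force: [0.1, -0.8, -0.8]
grip_width: 0.5
finger_force: 0.1
```

Request:
{"name": "carry_out", "arguments": {
  "plan": [
    {"tx": 2,"ty": -0.1,"tz": 0,"rx": 0,"ry": 0,"rz": 0},
    {"tx": 2,"ty": -0.1,"tz": 0,"rx": 0,"ry": 0,"rz": 0},
    {"tx": 2,"ty": -0.1,"tz": 0,"rx": 0,"ry": 0,"rz": 0},
    {"tx": 0,"ty": 0,"tz": 0,"rx": 0,"ry": 0,"rz": 0}
  ]
}}

```text
time: 28.25
tool_pos: [549.1, -25.3, 30.0]
tcp_rot: [3.142, 0.001, 3.092]
contact_force: [-0.9, 0.5, -0.5]
grip_width: 0.4
finger_force: 0.1
```

Request:
{"name": "carry_out", "arguments": {
  "plan": [
    {"tx": 2,"ty": -0.1,"tz": 0,"rx": 0,"ry": 0,"rz": 0},
    {"tx": 2,"ty": -0.1,"tz": 0,"rx": 0,"ry": 0,"rz": 0},
    {"tx": 2,"ty": -0.1,"tz": 0,"rx": 0,"ry": 0,"rz": 0},
    {"tx": 2,"ty": -0.1,"tz": 0,"rx": 0,"ry": 0,"rz": 0},
    {"tx": 0,"ty": 0,"tz": 0,"rx": 0,"ry": 0,"rz": 0}
  ]
}}

```text
time: 28.75
tool_pos: [557.1, -25.7, 30.0]
tcp_rot: [3.142, 0.001, 3.092]
contact_force: [-0.3, 0.7, -0.1]
grip_width: 0.1
finger_force: 0.1
```

Request:
{"name": "carry_out", "arguments": {
  "plan": [
    {"tx": 2,"ty": -0.1,"tz": 0,"rx": 0,"ry": 0,"rz": 0},
    {"tx": 2,"ty": -0.1,"tz": 0,"rx": 0,"ry": 0,"rz": 0},
    {"tx": 0,"ty": 0,"tz": 0,"rx": 0,"ry": 0,"rz": 0}
  ]
}}

```text
time: 29.05
tool_pos: [561.0, -25.9, 30.0]
tcp_rot: [3.142, 0.001, 3.092]
contact_force: [-0.7, 0.6, -0.8]
grip_width: 0.2
finger_force: 0.1
```

Request:
{"name": "carry_out", "arguments": {
  "plan": [
    {"tx": 1.5,"ty": -0.1,"tz": 0,"rx": 0,"ry": 0,"rz": 0},
    {"tx": 1.5,"ty": -0.1,"tz": 0,"rx": 0,"ry": 0,"rz": 0},
    {"tx": 0,"ty": 0,"tz": 0,"rx": 0,"ry": 0,"rz": 0}
  ]
}}

```text
time: 29.35
tool_pos: [563.4, -26.0, 30.0]
tcp_rot: [3.141, -0.0, 3.092]
contact_force: [-3.0, 0.7, 1.6]
grip_width: 0.4
finger_force: 1.4
```

Expected stop is near 564, and the force is starting to rise. Seating it now.

Request:
{"name": "carry_out", "arguments": {
  "plan": [
    {"tx": 1.5,"ty": -0.1,"tz": 0,"rx": 0,"ry": 0,"rz": 0},
    {"tx": 1.5,"ty": 0,"tz": 0,"rx": 0,"ry": 0,"rz": 0},
    {"tx": 0,"ty": 0,"tz": 0,"rx": 0,"ry": 0,"rz": 0}
  ]
}}

```text
time: 29.65
tool_pos: [563.4, -25.9, 29.8]
tcp_rot: [3.141, -0.007, 3.092]
contact_force: [-13.1, -1.2, 8.8]
grip_width: 0.5
finger_force: 6.2
```

Request:
{"name": "carry_out", "arguments": {
  "plan": [
    {"tx": 1.5,"ty": 0,"tz": 0,"rx": 0,"ry": 0,"rz": 0},
    {"tx": 0,"ty": 0,"tz": 0,"rx": 0,"ry": 0,"rz": 0}
  ]
}}

```text
time: 29.85
tool_pos: [563.4, -25.9, 29.8]
tcp_rot: [3.141, -0.01, 3.092]
contact_force: [-17.3, -0.1, 13.3]
grip_width: 0.5
finger_force: 8.7
```

Request:
{"name": "carry_out", "arguments": {
  "plan": [
    {"tx": -10,"ty": 0,"tz": 0,"rx": 0,"ry": 0,"rz": 0},
    {"tx": -25,"ty": 0,"tz": 5,"rx": 0,"ry": 0,"rz": 0},
    {"tx": -10,"ty": 0,"tz": 40,"rx": 0,"ry": 0,"rz": 0},
    {"tx": -40,"ty": -20,"tz": 15,"rx": 0,"ry": 0,"rz": 0},
    {"tx": -20,"ty": -40,"tz": 0,"rx": 0,"ry": 0,"rz": 0},
    {"tx": 0,"ty": -45,"tz": 0,"rx": 0,"ry": 0,"rz": 0},
    {"tx": 0,"ty": -45,"tz": 0,"rx": 0,"ry": 0,"rz": 0},
    {"tx": 0,"ty": 0,"tz": 0,"rx": 0,"ry": 0,"rz": 0}
  ]
}}

```text
time: 30.65
tool_pos: [464.2, -181.5, 90.7]
tcp_rot: [-3.138, 0.005, 3.087]
contact_force: [1.3, 0.3, 0.3]
grip_width: 0.3
finger_force: 0.0
```

Run:
```python
from h import *
M=np.array([574,2.]);th=-.05
E=np.array([[np.cos(th),np.sin(th)],[-np.sin(th),np.cos(th)]])
t=bot.capture("top")
for c in("orange","blue","green"):
    mm=cv2.morphologyEx(mask(t,c),cv2.MORPH_CLOSE,np.ones((5,5)))
    for k in cv2.findContours(mm,0,1)[0]:
        x,y,w,h=cv2.boundingRect(k)
        if cv2.contourArea(k)<60: continue
        W=np.float32([E@(on("top",q,46)[:2]-M) for q in k[:,0]])
        print(c,(x,y,w,h),np.round(W.min(0),1),np.round(W.max(0),1),np.round(np.array([E@(on("top",q,46)[:2]-M) for q in cv2.approxPolyDP(k,2,True)[:,0]])).tolist() if 300<x<355 else "")
```

```text
orange (270, 210, 20, 23) [-105.4  137.5] [-32.9 200.4] 
orange (313, 180, 25, 22) [ -0.4 -17.2] [71.  61.4] [[70.0, 60.0], [2.0, 61.0], [0.0, 12.0], [51.0, 3.0], [51.0, -17.0], [68.0, -17.0]]
blue (183, 245, 19, 16) [-202.6  421. ] [-153.6  480.6] 
blue (374, 191, 17, 20) [ -26.9 -192. ] [  36.5 -139.6] 
blue (331, 181, 19, 21) [  0.3 -57.5] [68.6  2.5] [[68.0, -24.0], [44.0, -27.0], [44.0, 3.0], [4.0, 2.0], [1.0, -54.0], [69.0, -57.0]]
blue (438, 161, 16, 15) [  94.4 -400.4] [ 142.4 -350.6] 
green (223, 207, 24, 30) [-121.4  278.5] [-25.7 354.6]
```

Both front faces are level with the mouth (x ≈ 0), both blocks run under the rail, and the other blocks have not moved. Handing in.

```bash
python3 -c "
from plant import bot
print(bot.close_job())"
```

```text
the job is handed in; nothing more can be done
None
```

The orange and blue blocks are interlocked and home against the back wall under the rail, and the job was handed in at about 31 s; the green block did not move, the vials, bottle and timer had no final position check, one blue push jammed at 44 N and was mended, and I viewed 11 pictures against the limit of 10.

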